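# Feed a pair of jars down to the pick-up end

### The job

Let two jars down from the sloping jar feeder to its low pick-up end, one at a time, by pressing the red lever pad with the fingertips. Press the pad right down, without forcing it hard against its stop, and keep it there until the jar at the yellow gate has run down to the end, let it right up so that the gate shuts and the next jar moves up to it, then do the same once more and take the hand away, leaving the third jar waiting behind the shut gate. Do not touch the jars with the robot, and leave everything else on the table where it is.

Things in the scene. Friction and masses are not known exactly. Their poses are not given: they have to be found in the camera images.
- feeder: Gravity jar feeder with a roller lane, fixed. Origin under the 112 mm wide base board, mid-lane at the gate, 10 to 60 mm above the table (levelling feet); x across the lane, away from the robot; y to its high end (robot's left); the jars run to -y. The lane, 81 mm over its rails, slopes by 0.13 rad, from 245 mm above the gate to an end wall 178 mm below it; its floor (roller tops) is at z 66 mm at the gate.
- shaft (a point): Middle of the rocker's cross shaft (along feeder x), 100 mm over the lane floor, 36 mm upstream of the gate. Downstream of it hangs the yellow gate, 62 mm wide; upstream are two pins over the lane and, outside the lane on the far side from the robot, the hand lever. Pressing the lever lowers the pins between first and second jar, then lifts the gate: one jar a press. A spring shuts it when let up.
- rocker (a joint): Turn of the rocker, rad: 0 = lever up, gate shut; 0.55 = lever down at its stop. The gate lets the first jar through from about 0.45. The spring needs 2 to 3 N on the pad to start and 5 to 6 N at the stop.
- pad_top (a point): Centre of the top face of the lever's red press pad (34 mm across the lane, 44 along, 11 thick), 75 mm to the far side of mid-lane, 120 mm upstream of the shaft. 213 mm above the feeder origin when up; sinks 65 mm, nearly straight down, to the stop. It leans up 0.3 rad towards the high end when up, 0.25 rad the other way when down. Jars stand 41 mm beside this point, lids 45 mm or more below it when it is up.
- gate_wait (a point): Point on the lane floor where the centre of a jar's underside stands when the jar waits against the shut gate.
- pickup_low (a point): Point on the lane floor where the centre of a jar's underside stands when the jar rests against the end wall at the low pick-up end.
- pickup_high (a point): The same for a second jar, resting against the first one at the low pick-up end.
- jar_1: Amber glass jar, black lid, 68 mm across, 78 tall, square to the sloping lane floor; origin: centre of its underside. First in the lane, against the gate; once let out it runs about 175 mm down to the end wall in one to two seconds. Not to be touched by the robot.
- jar_2: Amber glass jar, black lid, 68 mm across, 78 tall, square to the sloping lane floor; origin: centre of its underside. Second in the lane, touching the first. Not to be touched by the robot.
- jar_3: Amber glass jar, black lid, 68 mm across, 78 tall, square to the sloping lane floor; origin: centre of its underside. Third in the lane, touching the second; at the end it must wait behind the shut gate. Not to be touched by the robot.
- amber_jar_02: Bystander: amber glass jar with black lid standing on the table at the robot's right, 68 across, 78 tall; origin: centre of its underside, sizes in mm. To be left alone.
- amber_jar_04: Bystander: amber glass jar with black lid standing on the table at the robot's right, 68 across, 78 tall; origin: centre of its underside, sizes in mm. To be left alone.
- wax_jar: Bystander: small clip-top glass jar part full of cream wax, 93x74x88, at the right; origin: centre of its underside, sizes in mm. To be left alone.
- wick_tin: Bystander: round grey tin with a lid, 68 across, 36 high, at the right; origin: centre of its underside, sizes in mm. To be left alone.
- pink_cap: Bystander: pink screw cap, 48 across, 24 high, at the right; origin: centre of its underside, sizes in mm. To be left alone.

How it is judged:
On the way, in this order (a step that is already met when the one before it is completed fails the run):
1. the lever is pressed right down (rocker past 0.45 rad) (value of joint rocker above 0.45 rad), for 0.1 s.
2. the first jar is at the low end, the lever is up again and the second jar waits at the shut gate (value of joint rocker below 0.05 rad and distance between jar_1 and pickup_low below 0.012 m and distance between jar_2 and gate_wait below 0.012 m), for 0.2 s.
3. the lever is pressed right down a second time (value of joint rocker above 0.45 rad), for 0.1 s.
At the end, for the whole second after the job is handed in: The first jar rests within 12 mm of the place against the end wall, the second within 12 mm of the place behind it, the third within 12 mm of the waiting place at the gate; all three stand upright on the lane at rest, and the lever is up with the gate shut (rocker below 0.05 rad) (value of joint rocker below 0.05 rad and distance between jar_1 and pickup_low below 0.012 m and distance between jar_2 and pickup_high below 0.012 m and distance between jar_3 and gate_wait below 0.012 m and linear speed of each of jar_1, jar_2, jar_3 below 0.02 m/s and angle between each of jar_1, jar_2, jar_3's own z axis and vertical below 0.2 rad); the robot touches nothing.
It fails at once if the robot touches a jar in the feeder (contact force between any of the fingers, the arm and jar_1 above 0.5 N or contact force between any of the fingers, the arm and jar_2 above 0.5 N or contact force between any of the fingers, the arm and jar_3 above 0.5 N).
It fails at once if the feeder or its lever is forced: the fingers press on it with over 35 N (contact force between the fingers and feeder above 35 N).
It fails at once if a bystander is moved by more than 20 mm (distance of any of amber_jar_02, amber_jar_04, wax_jar, wick_tin, pink_cap from where it was at the start of the episode above 0.02 m).
It also fails if it takes over 40 s, if anything falls off the work surface, if the arm or the gripper's body presses on something with over 40 N, if the wrist force passes 120 N, or if a joint passes its speed limit or range.

### The arm

A 7-joint arm with a two-finger parallel gripper is mounted at the origin on the work surface; the furniture and walls round the work are solid. World frame = base frame: x ahead of the robot, y to its left, z up, the work surface at z = 0. Lengths are in m, angles in rad, forces in N, time in s.
With the tool pointing down it reaches from about 0.375 to 0.925 m from the base axis. Payload 3.1 kg.
Tool frame: the origin (TCP) lies on the centre line of the jaws, within the pads' length; the fingertips stand 25 mm ahead of it and the grasp point (between the pads) lies 6 mm ahead of it; z points along the fingers, y is the line along which they close (so a half turn about z gives the same grasp; the last joint's range is limited). The gripper opens to 85 mm and grips with 20 to 120 N. Pads are 22 mm wide; open, the fingers measure 114 mm over their backs; the gripper's body (76 mm by 85 mm) begins 54 mm behind the grasp point. The pads swing forward as they close: fully open they stand 13 mm farther back than shut.
Start: joints at [-1.296, 0.383, 0.044, 1.598, -0.018, 1.161, -0.05], TCP at [0.237, 0.605, 0.256] pointing down, gripper open.
Joint ranges: [-2.61, 2.61], [-0.41, 2.15], [-1.48, 1.57], [0, 2.5], [-1.57, 4.71], [0.05, 1.97], [-2.85, 2.85]. Speed limits (rad/s): [2.79, 2.79, 3.14, 3.14, 3.14, 3.14, 3.14].

### API

Orientations are given as a unit quaternion [w, x, y, z].
In Python, from plant import manip gives the robot as it stands. The module is installed in compiled form; this text tells all that it offers.
- The arm moves only by the shell command python3 -m jog 'ROWS' [FORCE]. ROWS is JSON, one flat list of numbers, 5 for each row, row after row: the finger opening in mm, from 0 to 85.4, then the shift along the tool's x, y, z in mm, then the turn about the tool's z in degrees. A call has exactly 5 rows; each row shifts and turns the commanded pose from where the row before left it, along the tool's axes as they then stand; what a row does not reach is not made up. A row lasts 1/8 s, in which the tool goes at most 62.5 mm and 10.7 degrees, less where a joint would pass 70% of its speed; a pose out of reach is approached as far as the arm can. A call is refused whole if a number of a shift passes 62.5 or a number of a turn 10.7, either way. A call with a gripper value outside its range is refused whole. The fingers move at their own pace and stop on an object; FORCE is the grip in N (left out, the last holds). Time passes only in rows, so rows that do not move let the fingers close, or fill a call up. It gives the time, the measured TCP pose, the force, the opening and the grip force at its end, in the units of the state.
- manip.get_obs(): the state, without advancing time (a new reading comes with each control period).
- manip.camera(name): name is "side" or "top"; returns a dict with "color" (480x640x3 uint8, blue, green, red), "mtx" (3x3 intrinsics, pixels), "R" (3x3) and "t" (3): a world point X has camera coordinates R X + t. Camera axes: x right, y down, z forward; pixel columns grow to the right and rows downward; lengths in m; the calibration is good to about 2 mm. A picture is of the moment at which its call begins. There is no depth.
- manip.hand_in(): hands the job in; it is judged then, once.
The state is a dict: "time": time; "joint_pos": joint angles; "qvel": joint speeds; "tau": joint torques, N m; "tool_pos": TCP position; "tcp_rot": TCP orientation; "wrist_force": force on the tool from outside, world axes, zero at the start; "ft_torque": the same for the moment, N m; "opening": finger opening in m; "grip_force": force on a finger pad.
Only numpy, scipy, OpenCV 4.12 (cv2) and the standard library are available. Lean on these libraries where they do the work, as an engineer would, in place of code of your own. Each camera call takes 0.05 s, during which the arm holds its last target. There are 200 camera calls.

## Working session

There is one attempt and no reset: what is moved stays moved. The work goes in short steps, Python scripts to look and compute and a shell command to move; the robot and the scene stay as the last step left them, time stands still between calls to the robot, and variables do not carry over. Pictures are saved under pics/ and viewed, at most 10 in all, crops included, and the job is handed in when it is done.

```bash
mkdir -p pics
python3 - <<'E'
from plant import manip
import cv2,numpy as np
o=manip.get_obs();print(o)
for n in("side","top"):
    c=manip.camera(n);cv2.imwrite(f"pics/{n}0.png",c["color"]);np.savez(f"pics/{n}0.npz",**c)
    print(n,c["mtx"],c["R"],c["t"])
E
```

```text
{'time': 0.0, 'joint_pos': array([-1.29581308,  0.38385626,  0.04383053,  1.59956829, -0.01792078,
        1.16119711, -0.04989252]), 'qvel': array([-1.01371974e-03, -4.79953751e-05,  1.96159889e-04, -4.12985987e-05,
        4.47016824e-04,  1.14720971e-03,  2.54144094e-05]), 'tau': array([ 9.31919817e-05, -4.33459747e+01,  1.02487508e+00, -2.49518037e+01,
        1.06109315e-02,  1.11899743e-02, -1.13773200e-05]), 'tool_pos': array([0.23641218, 0.60454423, 0.25487592]), 'tcp_rot': array([-1.83989682e-04,  1.85273680e-01,  9.82686077e-01, -1.30539708e-03]), 'wrist_force': array([-0.93962927, -0.28074231, -0.24918576]), 'ft_torque': array([ 0.05409794, -0.0039815 , -0.01160865]), 'grip_force': 0.0, 'opening': 0.08542017004331443}
side [[591.60899528   0.         314.1618215 ]
 [  0.         591.60899528 234.81195522]
 [  0.           0.           1.        ]] [[ 9.99223910e-01  3.93894981e-02  2.11307861e-04]
 [ 1.93166200e-02 -4.85330395e-01 -8.74117427e-01]
 [-3.43284926e-02  8.73443115e-01 -4.85714607e-01]] [-0.41087031  0.12291674  1.73782245]
top [[514.8430902    0.         320.23577874]
 [  0.         514.8430902  249.25551064]
 [  0.           0.           1.        ]] [[-0.01841188 -0.99982056  0.00445549]
 [-0.98527917  0.01738623 -0.17006667]
 [ 0.16995869 -0.00752115 -0.98542249]] [-0.04643968  0.43511934  1.31702854]
```

View pics/side0.png

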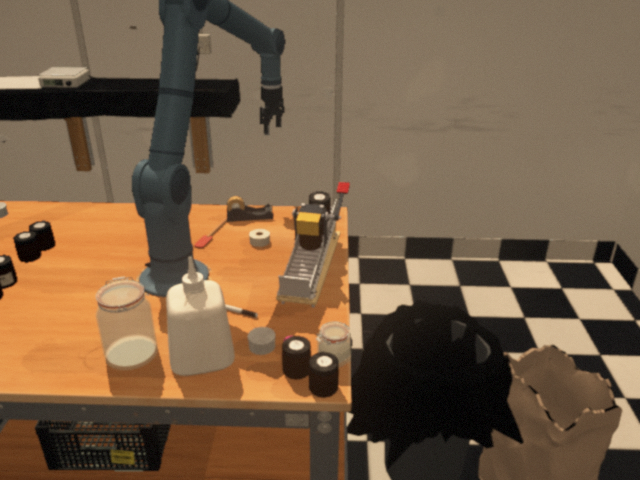

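View pics/top0.png

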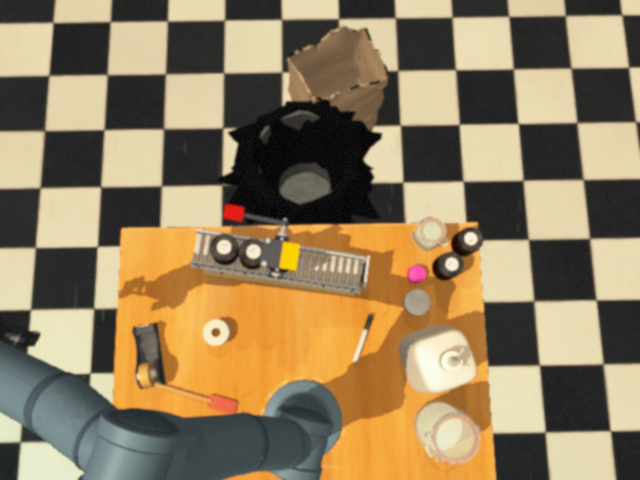

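```bash
cat > h.py <<'E'
import cv2,numpy as np
def mask(c,kind):
    h=cv2.cvtColor(c,cv2.COLOR_BGR2HSV)
    if kind=="red": return (((h[...,0]<5)|(h[...,0]>174))&(h[...,1]>190)&(h[...,2]>90)).astype(np.uint8)
    return ((h[...,0]>19)&(h[...,0]<32)&(h[...,1]>170)&(h[...,2]>100)).astype(np.uint8)
def blobs(m,a=20):
    n,l,s,c=cv2.connectedComponentsWithStats(m); return [(s[i].tolist(),c[i].round(1).tolist()) for i in range(1,n) if s[i,4]>a]
def ray(c,p):
    d=c["R"].T@np.linalg.inv(c["mtx"])@[p[0],p[1],1]; return -c["R"].T@c["t"],d/np.linalg.norm(d)
def tri(c1,p1,c2,p2):
    P=[c["mtx"]@np.c_[c["R"],c["t"]] for c in(c1,c2)]
    X=cv2.triangulatePoints(P[0],P[1],np.float64(p1),np.float64(p2))[:,0];X=X[:3]/X[3]
    e=[np.linalg.norm((lambda q:q[:2]/q[2])(Pi@np.r_[X,1])-p) for Pi,p in zip(P,(p1,p2))]
    return X.round(4),np.round(e,2)
def plane(c,p,z):
    o,d=ray(c,p); return (o+d*(z-o[2])/d[2]).round(4)
E
python3 - <<'E'
from h import *
s=np.load("pics/side0.npz");t=np.load("pics/top0.npz")
for k in("red","yel"):
    for n,c in(("side",s),("top",t)):print(k,n,blobs(mask(c["color"],k)))
a=cv2.resize(s["color"][170:310,260:370],None,fx=4,fy=4,interpolation=2)
b=cv2.resize(t["color"][195:300,185:375],None,fx=4,fy=4,interpolation=2)[:, :760]
cv2.imwrite("pics/a.png",a);cv2.imwrite("pics/b.png",b)
E
```

```text
red side [([338, 184, 10, 9, 53], [343.1, 187.5])]
red top [([224, 203, 21, 19, 310], [233.7, 212.1])]
yel side [([297, 213, 22, 9, 147], [307.7, 217.1]), ([122, 453, 12, 11, 44], [129.7, 457.7])]
yel top [([279, 241, 21, 30, 485], [289.1, 255.9])]
```

View pics/a.png

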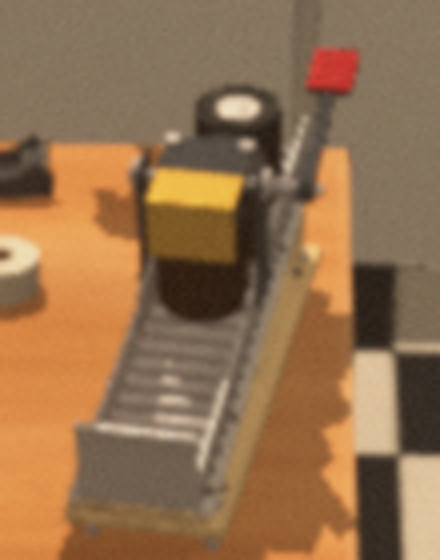

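View pics/b.png

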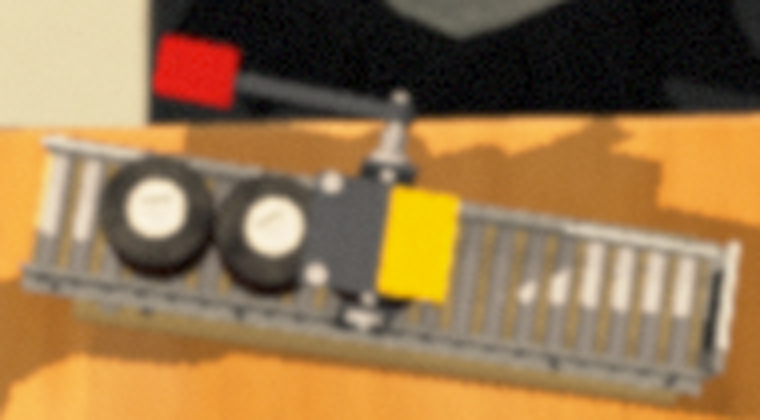

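Side crop: red pad centred at about (343,188); top crop: pad at about (234,212.5), far rail running from (197,230) to (369,257), jars 2 and 3 upstream of the grey rocker.

Run:
```python
from h import *
from scipy.spatial.transform import Rotation as Ro
s=np.load("pics/side0.npz");t=np.load("pics/top0.npz")
X,e=tri(s,(343.1,187.6),t,(233.9,212.3));print("pad",X,e)
z0=X[2]-.213;print("z0",z0)
# far rail: approximate heights above floor ~+15mm
zf=lambda y:z0+.066+np.tan(.13)*y+.015
A=plane(t,(185+50/4,195+143/4),zf(.245));B=plane(t,(185+725/4,195+240/4),zf(-.178));d=A-B
C=plane(t,(185+28/4,195+280/4),zf(.245));D=plane(t,(185+705/4,195+378/4),zf(-.178));d2=C-D
print(A,B,C,D,"len",np.linalg.norm(d[:2]),np.linalg.norm(d2[:2]),"width",np.linalg.norm(A-C),np.linalg.norm(B-D))
psi=np.degrees([np.arctan2(-v[0],v[1]) for v in(d,d2)]);print("yaw deg",psi)
m=(A+C)/2;n=(B+D)/2; u=(m-n)[:2]/np.linalg.norm((m-n)[:2]);f=np.array([u[1],-u[0]])
org=n[:2]+u*.178;print("org",org,"pad pred",org+f*.075+u*.156)
from plant import manip
o=manip.get_obs();q=o["tcp_rot"];R=Ro.from_quat([*q[1:],q[0]]).as_matrix();print(R.round(3),o["tool_pos"])
```

```text
pad [0.4901 0.1422 0.2307] [0.1  0.17]
z0 0.017699999999999994
[0.4696 0.2474 0.1307] [ 0.4107 -0.1711  0.0754] [0.3848 0.2589 0.1307] [ 0.3228 -0.1555  0.0754] len 0.4226244905350375 0.41901236258611746 width 0.08557622333335357 0.08927356831671962
yaw deg [-8.01123161 -8.50912925]
org [0.3923197  0.01285388] pad pred [0.48895124 0.15646219]
[[-0.931  0.364 -0.001]
 [ 0.364  0.931 -0.002]
 [-0.    -0.002 -1.   ]] [0.23646756 0.60458699 0.25499014]
```

```bash
python3 -m jog '[0,-20,-16,-15,0, 0,-28,-23,-15,0, 0,-28,-23,-15,0, 0,-28,-23,0,0, 0,-28,-23,0,0]' 20; python3 -m jog '[0,-28,-23,0,0, 0,-28,-23,0,0, 0,-28,-23,0,0, 0,-28,-23,0,0, 0,-28,-23,0,0]'; python3 -m jog '[0,-28,-23,0,0, 0,-28,-23,0,0, 0,0,0,0,-6.6, 0,0,0,0,-6.6, 0,0,0,0,0]'
python3 - <<'E'
from h import *
from scipy.spatial.transform import Rotation as Ro
from plant import manip
o=manip.get_obs();q=o["tcp_rot"];R=Ro.from_quat([*q[1:],q[0]]).as_matrix();print(R.round(3),o["tool_pos"],o["wrist_force"])
print("to go mm (tool)",(R.T@(np.array([.492,.142,.275])-o["tool_pos"])*1000).round(1))
E
```

```text
time: 0.72
tool_pos: [0.3207, 0.4553, 0.301]
tcp_rot: [-0.0, 0.185, 0.983, -0.0]
wrist_force: [-0.7, 0.4, 0.7]
opening: -0.0
grip_force: 0.0
time: 1.35
tool_pos: [0.409, 0.2972, 0.3008]
tcp_rot: [-0.0, 0.185, 0.983, -0.0]
wrist_force: [0.3, 0.1, -0.3]
opening: -0.0004
grip_force: 0.0
time: 1.98
tool_pos: [0.4439, 0.2351, 0.3008]
tcp_rot: [-0.0, 0.072, 0.997, -0.0]
wrist_force: [0.5, 0.7, 0.0]
opening: 0.0002
grip_force: 0.0
[[-0.99   0.143 -0.001]
 [ 0.143  0.99  -0.001]
 [ 0.001 -0.001 -1.   ]] [0.4439145  0.23505324 0.3007669 ] [0.52089478 0.67288505 0.01183831]
to go mm (tool) [-61.  -85.2  25.8]
```

```bash
python3 -m jog '[0,-20,-28,0,0, 0,-20,-28,0,0, 0,-21,-29,0,0, 0,0,0,8,0, 0,0,0,7,0]'
python3 - <<'E'
from h import *
from plant import manip
o=manip.get_obs();print(o["tool_pos"])
a=[]
for n in("side","top"):
    c=manip.camera(n);P=c["R"]@(o["tool_pos"]-[0,0,.025])+c["t"];p=c["mtx"]@P;p=p[:2]/p[2];print(n,p,blobs(mask(c["color"],"red")))
    r=c["color"][150:250,290:390] if n=="side" else c["color"][165:265,190:290]
    a.append(cv2.resize(r,(400,400),interpolation=2))
cv2.imwrite("pics/c.png",np.hstack(a))
E
```

```text
time: 2.6
tool_pos: [0.4919, 0.1434, 0.2854]
tcp_rot: [-0.001, 0.071, 0.997, 0.0]
wrist_force: [-0.3, 0.3, -0.1]
opening: -0.0002
grip_force: 0.0
[0.49188264 0.14343797 0.28544209]
side [343.86250593 178.09995415] [([338, 184, 11, 8, 58], [342.6, 187.2])]
top [231.15638338 208.11818664] []
```

View pics/c.png

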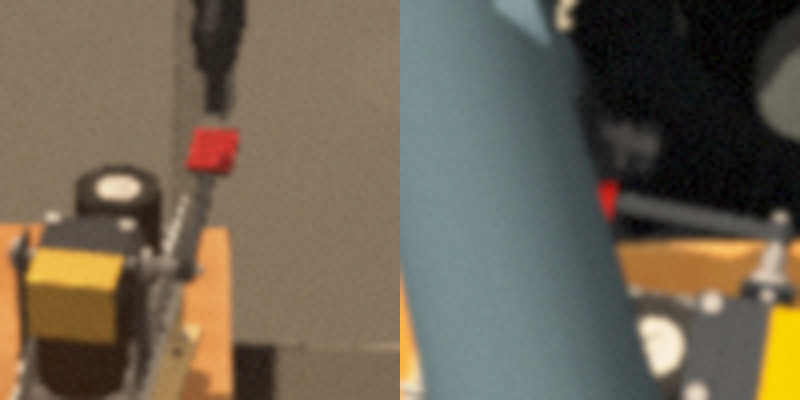

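Side view (left): the closed fingertips end at about (344,178), squarely above the pad at (343,187). Top view (right): the arm hides the pad, with only its edge showing near (241,215). The alignment is good, so I'll descend to contact.

```bash
python3 -m jog '[0,0,0,8,0, 0,0,0,8,0, 0,0,0,4,0, 0,0,0,3,0, 0,0,0,0,0]'; python3 -m jog '[0,0,0,3,0, 0,0,0,3,0, 0,0,0,3,0, 0,0,0,0,0, 0,0,0,0,0]'
```

```text
time: 3.32
tool_pos: [0.4925, 0.1425, 0.2631]
tcp_rot: [-0.0, 0.071, 0.997, -0.0]
wrist_force: [-0.3, -0.6, -0.2]
opening: -0.0
grip_force: 0.0
time: 3.95
tool_pos: [0.4928, 0.1426, 0.2544]
tcp_rot: [0.0, 0.071, 0.997, 0.0]
wrist_force: [0.2, 1.4, 1.1]
opening: 0.0001
grip_force: 0.8
```

```bash
python3 -m jog '[0,0,0,4,0, 0,0,0,4,0, 0,0,0,4,0, 0,0,0,0,0, 0,0,0,0,0]'; python3 -m jog '[0,0,0,6,0, 0,0,0,6,0, 0,0,0,6,0, 0,0,0,6,0, 0,0,0,0,0]'
python3 - <<'E'
from h import *
from plant import manip
o=manip.get_obs();print(o["tool_pos"],o["wrist_force"])
c=manip.camera("side");print(blobs(mask(c["color"],"red"),5))
cv2.imwrite("pics/d.png",cv2.resize(c["color"][160:280,270:370],None,fx=4,fy=4,interpolation=2))
E
```

```text
time: 4.58
tool_pos: [0.4924, 0.1425, 0.2421]
tcp_rot: [-0.0, 0.071, 0.997, -0.0]
wrist_force: [-1.2, 1.2, 2.5]
opening: -0.0004
grip_force: 1.0
time: 5.2
tool_pos: [0.4925, 0.1429, 0.2179]
tcp_rot: [-0.0, 0.071, 0.997, 0.0]
wrist_force: [1.2, 3.1, 3.8]
opening: -0.0002
grip_force: 1.8
[0.49251478 0.14292371 0.21787113] [1.16482972 3.05657352 3.7649248 ]
[]
```

View pics/d.png

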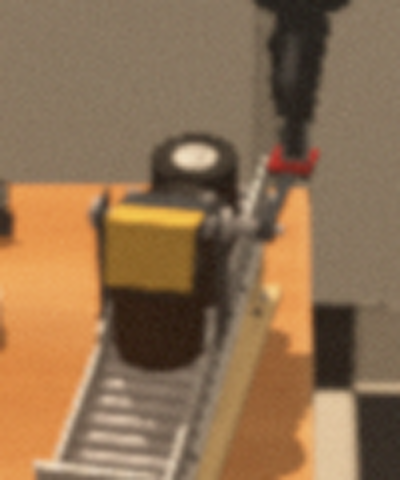

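```bash
python3 -m jog '[0,0,0,6,0, 0,0,0,6,0, 0,0,0,4,0, 0,0,0,2,0, 0,0,0,0,0]'; python3 -m jog '[0,0,0,2,0, 0,0,0,2,0, 0,0,0,0,0, 0,0,0,0,0, 0,0,0,0,0]'
python3 - <<'E'
from h import *
from plant import manip
o=manip.get_obs();print(o["tool_pos"],o["wrist_force"])
c=manip.camera("side")
cv2.imwrite("pics/e.png",cv2.resize(c["color"][160:310,260:370],None,fx=4,fy=4,interpolation=2))
E
```

```text
time: 5.88
tool_pos: [0.4924, 0.1417, 0.2]
tcp_rot: [-0.0, 0.071, 0.997, -0.001]
wrist_force: [-0.2, -0.3, 4.5]
opening: -0.0001
grip_force: 2.2
time: 6.5
tool_pos: [0.4925, 0.1414, 0.1975]
tcp_rot: [-0.001, 0.072, 0.997, -0.001]
wrist_force: [-3.8, -1.5, 11.9]
opening: 0.0002
grip_force: 5.4
[0.49245284 0.14139417 0.19751055] [-3.7659995  -1.49749771 11.94768572]
```

View pics/e.png

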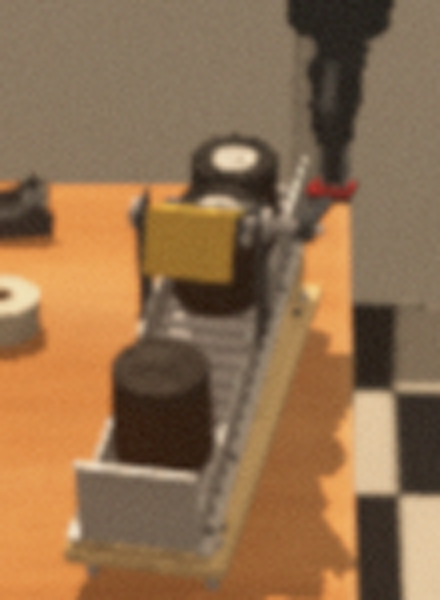

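The stop was met at TCP z of about 0.197 with 12 N. The gate is lifted and jar 1 is near the end wall, at about (300,270) px. I'll hold a little, easing by 1 mm, then let the lever up.

```bash
python3 -m jog '[0,0,0,-1,0, 0,0,0,0,0, 0,0,0,0,0, 0,0,0,0,0, 0,0,0,0,0]'; python3 -m jog '[0,0,0,0,0, 0,0,0,0,0, 0,0,0,0,0, 0,0,0,0,0, 0,0,0,0,0]' 
python3 -m jog '[0,0,0,-8,0, 0,0,0,-15,0, 0,0,0,-15,0, 0,0,0,-15,0, 0,0,0,-15,0]';python3 -m jog '[0,0,0,-8,0, 0,0,0,0,0, 0,0,0,0,0, 0,0,0,0,0, 0,0,0,0,0]';python3 -m jog '[0,0,0,0,0, 0,0,0,0,0, 0,0,0,0,0, 0,0,0,0,0, 0,0,0,0,0]'
python3 - <<'E'
from h import *
from plant import manip
c=manip.camera("side");print(blobs(mask(c["color"],"red"),5))
a=c["color"][160:310,260:370];c=manip.camera("side")["color"][160:310,260:370];print(cv2.absdiff(a,c).mean())
cv2.imwrite("pics/f.png",cv2.resize(c,None,fx=4,fy=4,interpolation=2))
E
```

```text
time: 7.18
tool_pos: [0.4924, 0.1414, 0.1978]
tcp_rot: [-0.0, 0.072, 0.997, -0.001]
wrist_force: [-1.4, -0.9, 7.6]
opening: -0.0001
grip_force: 3.6
time: 7.8
tool_pos: [0.4924, 0.1414, 0.1978]
tcp_rot: [-0.0, 0.072, 0.997, -0.001]
wrist_force: [-2.0, -0.5, 7.6]
opening: -0.0001
grip_force: 3.6
time: 8.43
tool_pos: [0.4921, 0.1418, 0.2658]
tcp_rot: [-0.001, 0.072, 0.997, -0.0]
wrist_force: [0.0, 0.2, 0.0]
opening: -0.0002
grip_force: 0.0
time: 9.05
tool_pos: [0.4923, 0.1426, 0.2728]
tcp_rot: [-0.0, 0.071, 0.997, -0.0]
wrist_force: [-0.2, 0.1, -0.4]
opening: -0.0002
grip_force: 0.0
time: 9.68
tool_pos: [0.4926, 0.1426, 0.2733]
tcp_rot: [0.0, 0.071, 0.997, 0.0]
wrist_force: [0.6, -0.2, -0.5]
opening: -0.0005
grip_force: 0.0
[([338, 184, 10, 8, 46], [342.5, 187.9])]
1.9619393939393939
```

View pics/f.png

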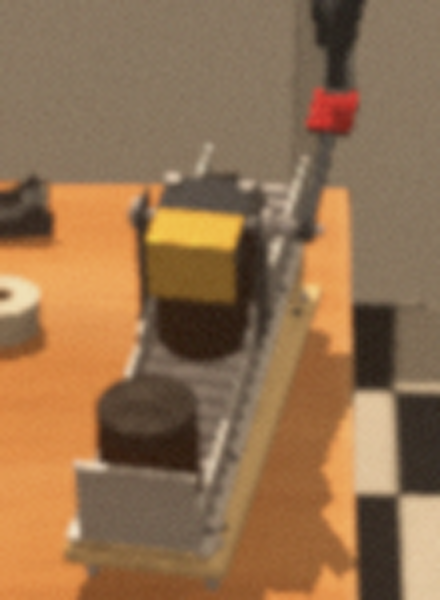

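Jar 1 rests at the end wall, jar 2 stands at the shut gate exactly where jar 1 was (base at about (311,249) px), and the pad is back up at (342.5,188). Second press, then hold.

```bash
python3 -m jog '[0,0,0,12,0, 0,0,0,10,0, 0,0,0,12,0, 0,0,0,12,0, 0,0,0,12,0]';python3 -m jog '[0,0,0,10,0, 0,0,0,5,0, 0,0,0,2,0, 0,0,0,1,0, 0,0,0,0,0]'; for i in 1 2 3; do python3 -m jog '[0,0,0,0,0, 0,0,0,0,0, 0,0,0,0,0, 0,0,0,0,0, 0,0,0,0,0]'; done
python3 - <<'E'
from h import *
from plant import manip
c=manip.camera("side")["color"][160:310,260:370]
cv2.imwrite("pics/g.png",cv2.resize(c,None,fx=4,fy=4,interpolation=2))
E
```

```text
time: 10.4
tool_pos: [0.493, 0.1436, 0.2149]
tcp_rot: [0.0, 0.071, 0.997, 0.001]
wrist_force: [0.8, 3.1, 3.8]
opening: 0.0001
grip_force: 2.1
time: 11.02
tool_pos: [0.4927, 0.1421, 0.1978]
tcp_rot: [0.0, 0.071, 0.997, -0.0]
wrist_force: [-0.3, 1.5, 5.3]
opening: 0.0003
grip_force: 2.8
time: 11.65
tool_pos: [0.4927, 0.1421, 0.1978]
tcp_rot: [0.0, 0.071, 0.997, -0.0]
wrist_force: [0.2, 0.5, 4.9]
opening: -0.0002
grip_force: 2.7
time: 12.28
tool_pos: [0.4927, 0.1421, 0.1978]
tcp_rot: [0.0, 0.071, 0.997, -0.0]
wrist_force: [0.4, 0.4, 6.1]
opening: -0.0002
grip_force: 2.7
time: 12.9
tool_pos: [0.4927, 0.1421, 0.1978]
tcp_rot: [0.0, 0.071, 0.997, -0.0]
wrist_force: [-0.1, 0.3, 5.5]
opening: -0.0
grip_force: 2.7
```

View pics/g.png

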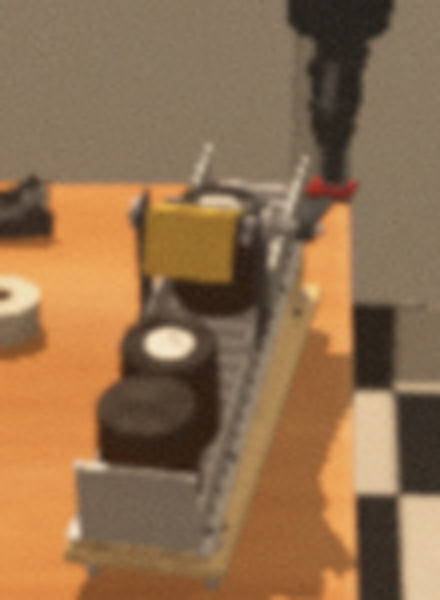

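Jar 2 now lies against jar 1 at the low end (lid at about (302,246) px), and jar 3 is held behind the pins. I'll let the lever up and take the hand away.

```bash
python3 -m jog '[0,0,0,-8,0, 0,0,0,-15,0, 0,0,0,-15,0, 0,0,0,-15,0, 0,0,0,-15,0]';python3 -m jog '[0,0,0,-20,0, 0,0,0,-20,0, 0,0,20,-10,0, 0,0,30,0,0, 0,0,30,0,0]';for i in 1 2; do python3 -m jog '[0,0,0,0,0, 0,0,0,0,0, 0,0,0,0,0, 0,0,0,0,0, 0,0,0,0,0]'; done
python3 - <<'E'
from h import *
from plant import manip
f=manip.camera("side")["color"];print(blobs(mask(f,"red"),5));c=f[160:310,260:370]
cv2.imwrite("pics/h.png",cv2.resize(c,None,fx=4,fy=4,interpolation=2))
E
```

```text
time: 13.58
tool_pos: [0.4918, 0.1411, 0.2656]
tcp_rot: [-0.001, 0.072, 0.997, -0.001]
wrist_force: [-0.3, 0.3, 0.3]
opening: 0.0001
grip_force: 0.0
time: 14.2
tool_pos: [0.5033, 0.2243, 0.3149]
tcp_rot: [-0.001, 0.071, 0.998, 0.0]
wrist_force: [0.3, 0.0, -0.2]
opening: -0.0001
grip_force: 0.0
time: 14.82
tool_pos: [0.504, 0.2212, 0.3154]
tcp_rot: [0.0, 0.072, 0.997, 0.0]
wrist_force: [-0.2, -0.1, -0.5]
opening: -0.0002
grip_force: 0.0
time: 15.45
tool_pos: [0.5039, 0.2218, 0.3152]
tcp_rot: [-0.0, 0.071, 0.997, -0.0]
wrist_force: [0.4, 0.0, 0.3]
opening: -0.0003
grip_force: 0.0
[([338, 184, 10, 8, 50], [343.3, 187.4])]
```

View pics/h.png

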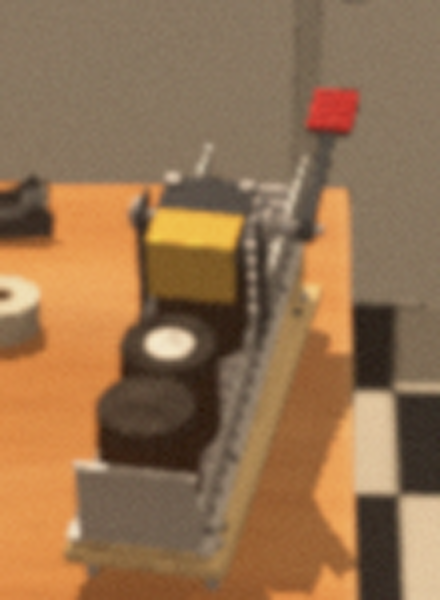

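The lever is up (pad at (343,187)), two jars stand at the low end, jar 3 waits at the shut gate, and the hand is clear.

```bash
python3 -c "
from plant import manip
print(manip.hand_in())"
```

```text
the job is handed in; nothing more can be done
None
```

I let two jars down to the pick-up end, one per press; in the last picture the third waits behind the shut gate with the lever up and the hand clear. The job is handed in, but no verdict came back.

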